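# Push the stuck heel plug out of the hole-cutter tube

### The job

At this shoe-repair bench a plug has stuck in the upright cutter tube of one of the two stands. Take the long push rod (the tallest tool in the wooden rack, with a round stop collar under its handle), push it down through that tube from above, keeping hold of it, until the plug drops out of the lower end into the stand's tray and the collar sits down on the tube's rim, then let go and leave the rod standing in the tube.

Things in the scene. Friction and masses are not known exactly. Their poses are not given: they have to be found in the camera images.
- push_rod: Push rod, 150 mm tall, about 250 g, upright in the rack. Round steel shank 12 mm thick, 80 mm long; above it a steel stop collar 56 mm wide (80 to 86 mm up); above that a round wooden handle 30 mm thick (86 to 150 mm up). Origin: centre of the lower tip, 10 mm above the table at the start; z points up along the rod to the handle.
- rod_grip (a point): Middle of the push rod's wooden handle, on its axis, 122 mm above the tip: the place to grip.
- rack: Fixed wooden rack block 75 x 260 x 40 mm, origin under its centre, long side along its y. Three holes 15 mm wide, 30 mm deep, 90 mm apart, in any order hold the push rod, a punch with a wooden handle and no collar (85 mm tall) and a mushroom-headed burnisher (71 mm tall).
- blocked_stand: Fixed stand with the blocked tube: steel tray 120 x 120 mm, rim 18 mm high; grey column at its -x edge, 105 mm high; clamped to it an upright steel tube, outside 48 mm, bore 40 mm, open at both ends, 70 to 130 mm above the table over the tray's centre. Origin: tray centre on the table, on the tube's axis; z up. A like stand with an empty bore is beside it, on either side.
- bore_mouth (a point): Centre of the blocked tube's upper rim, 130 mm above the table. Two spring strips inside the bore, from 4 mm below the rim, at the stand's +x and -x sides, grip the plug and leave a 32 mm wide way for the rod. Pushing the plug takes about 5 to 10 N.
- plug_center (a point): Centre of the stuck plug: a hard white nylon disc 34 mm wide, 24 mm tall, 30 g, its top 14 to 24 mm below the tube's upper rim at the start. It falls into the tray once pushed out of the lower end; with the collar on the rim the rod's tip is 20 mm below the lower end.

How it is judged (in metres and radians):
On the way, in this order (a step that is already met when the one before it is completed fails the run):
1. the held rod's tip has entered the blocked tube from above (contact force between the fingers and push_rod above 1 N and horizontal distance between push_rod and bore_mouth below 0.016 m and z of push_rod in the frame of blocked_stand between 0.03 and 0.124 m), for 0.05 s.
2. the plug has been pushed out of the tube's lower end while the rod is held in the tube (contact force between the fingers and push_rod above 1 N and horizontal distance between push_rod and bore_mouth below 0.016 m and z of push_rod in the frame of blocked_stand below 0.08 m and z of plug_center in the frame of blocked_stand below 0.058 m), for 0.05 s.
At the end, for the whole second after the job is handed in: The plug lies in its own stand's tray (centre within 60 mm of the stand's middle in x and y and below 35 mm), and the released push rod stands at rest in that stand's tube: tip within 16 mm of the tube's axis, upright within 10 degrees, collar within 8 mm of the rim (z of plug_center in the frame of blocked_stand between 0 and 0.035 m and x of plug_center in the frame of blocked_stand between -0.06 and 0.06 m and y of plug_center in the frame of blocked_stand between -0.06 and 0.06 m and horizontal distance between push_rod and bore_mouth below 0.016 m and z of push_rod in the frame of blocked_stand between 0.04 and 0.058 m and angle between push_rod's own z axis and vertical below 0.17 rad and linear speed of push_rod below 0.02 m/s); the robot touches nothing.
It also fails if it takes over 35 s, if anything falls off the work surface, if the arm or the gripper's body presses on something with over 40 N, if the wrist force passes 120 N, or if a joint passes its speed limit or range.

### The arm

A 7-joint arm with a two-finger parallel gripper is mounted at the origin on the work surface. World frame = base frame: x ahead of the robot, y to its left, z up, the work surface at z = 0. Lengths are in mm, angles in degrees, forces in N, time in s.
With the tool pointing down it reaches from about 400 to 875 mm from the base axis. Payload 19.3 kg.
Tool frame: the origin (TCP) lies at the very end of the fingers, on their centre line; the grasp point (between the pads) lies 19 mm behind it; z points along the fingers, y is the line along which they close (so a half turn about z gives the same grasp; the last joint's range is limited). The gripper opens to 85 mm and grips with 20 to 120 N. Pads are 22 mm wide; open, the fingers measure 114 mm over their backs; the gripper's body (76 mm by 85 mm) begins 54 mm behind the grasp point. The pads swing forward as they close: fully open they stand 13 mm farther back than shut.
Start: joints at [59.232, 29.874, -2.08, 91.645, 1.215, 58.505, -6.463], TCP at [281.241, -558.137, 205.891] pointing down, gripper open.
Joint ranges: [-166.77, 166.77], [-17.47, 122.26], [-85.68, 81.53], [9.62, 139.38], [-72.42, 252.41], [9.2, 110.78], [-144.41, 144.41]. Speed limits (degrees/s): [108.29, 108.29, 136.94, 136.94, 172.46, 172.46, 172.46].

### API

Orientations are given as a 3x3 rotation matrix whose columns are the frame's x, y, z axes.
In Python, from cell import arm gives the robot as it stands.
- The arm moves only by the shell command python3 jog.py 'ROWS' [OPENING] [FORCE]. ROWS is a JSON list of rows, 1 to 8 of them, each an object with the fields xyz (a list: dx, dy, dz in shares of the most that a row can go, 1 being 62.5 mm), r (a list: a rotation vector rx, ry, rz in fractions of the full range, 1 being pi rad); a field left out counts as zero; each row shifts and turns the commanded pose from where the row before left it, along the tool's axes as they then stand; what a row does not reach is not made up. A row lasts 1/8 s, in which the tool goes at most 62.5 mm and 10.7 degrees, less where a joint would pass 70% of its speed; a pose out of reach is approached as far as the arm can. OPENING is the finger opening in mm, set as the command begins (- or left out keeps the last). The fingers move at their own pace and stop on an object; FORCE is the grip in N (left out, the last holds). Time passes only in rows, so rows that do not move let the fingers close. It prints the time, the measured TCP pose, the force, the opening and the grip force at its end. Input that does not fit is refused with a message, and nothing moves.
- arm.state(): the state, without advancing time (a new reading comes with each control period).
- arm.get_image(name): name is "scene" or "top"; returns a dict with "image" (400x640x3 uint8, red, green, blue), "fovy" (degrees; the focal length in pixels is half the picture's height over the tangent of half this angle, whatever the lens; pixels are square), "cx", "cy" (the principal point, pixels), "origin" and "rotation" of the camera in the world. Camera axes: x right, y up, looking along -z (the intrinsics and any distortion apply to the point x, -y, -z); pixel columns grow to the right and rows downward; lengths in mm; the calibration is good to about 2 mm. A picture is of the moment at which its call begins. There is no depth.
- arm.finish_job(): hands the job in; it is judged then, once.
The state is a dict: "t": time; "q": joint angles; "joint_vel": joint speeds; "tau": joint torques, N m; "tcp_pos": TCP position; "tool_rot": TCP orientation; "contact_force": force on the tool from outside, world axes, zero at the start; "ft_torque": the same for the moment, N m; "grip_width": finger opening in mm; "finger_force": force on a finger pad.
Only numpy, scipy, OpenCV 4.12 (cv2) and the standard library are available. Lean on these libraries where they do the work, as an engineer would, in place of code of your own. Each camera call takes 0.05 s, during which the arm holds its last target. There are 200 camera calls.

## Working session

There is one attempt and no reset: what is moved stays moved. The work goes in short steps, Python scripts to look and compute and a shell command to move; the robot and the scene stay as the last step left them, time stands still between calls to the robot, and variables do not carry over. Pictures are saved under pics/ and viewed, at most 10 in all, crops included, and the job is handed in when it is done.

```bash
ls; mkdir -p pics; python3 - <<'E'
from cell import arm
import cv2,pickle
for n in("scene","top"):
    d=arm.get_image(n); pickle.dump(d,open(f"pics/{n}.pkl","wb"))
    cv2.imwrite(f"pics/{n}0.png",d["image"][...,::-1])
    print({k:v for k,v in d.items() if k!="image"})
s=arm.state(); print(s["tool_rot"],s["tcp_pos"],s["t"])
E
```

```text
cell.py
jog.py
pics
{'fovy': 44.08964897720004, 'cx': 315.7571175699821, 'cy': 198.34544523492988, 'origin': array([1468.45608128,  -77.57644536,  869.17347969]), 'rotation': array([[ 0.10681777, -0.63450644,  0.76550085],
       [ 0.99412822,  0.0815469 , -0.07112798],
       [-0.01729306,  0.76860372,  0.63949141]])}
{'fovy': 43.55462859492587, 'cx': 322.9279273121595, 'cy': 198.1507190967534, 'origin': array([ 468.38887615,   39.12940628, 1069.55612563]), 'rotation': array([[ 0.01528959,  0.99595196, -0.08857722],
       [-0.99972799,  0.01678749,  0.0161904 ],
       [ 0.01761185,  0.08830558,  0.99593772]])}
[[ 8.92985389e-01  4.50085391e-01 -4.85436887e-04]
 [ 4.50085652e-01 -8.92984937e-01  8.99260603e-04]
 [-2.87437671e-05 -1.02151476e-03 -9.99999478e-01]] [ 281.14539963 -557.84031483  205.37255405] 0.1
```

View pics/scene0.png

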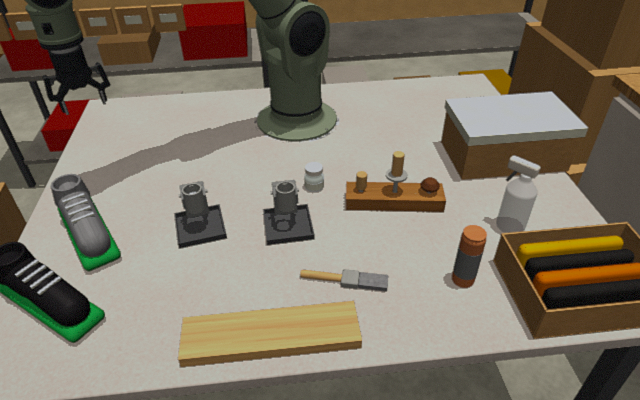

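View pics/top0.png

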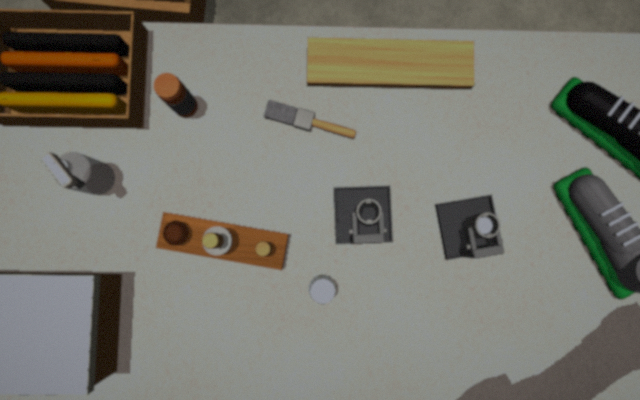

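The rod with its collar is the middle tool in the rack: top (212,241), scene (397,165). In the top view the right stand's bore holds white at (486,224) and the left stand's (370,212) looks empty. I'll zoom in to measure both.

```bash
python3 - <<'E'
import cv2,pickle,numpy as np
t=pickle.load(open("pics/top.pkl","rb"))["image"][...,::-1];s=pickle.load(open("pics/scene.pkl","rb"))["image"][...,::-1]
z=lambda im,x,y:cv2.resize(im[y:y+70,x:x+95],None,fx=4.2,fy=4.2,interpolation=cv2.INTER_CUBIC)
cv2.imwrite("pics/crop.png",np.vstack([np.hstack([z(t,165,205),z(t,430,190)]),np.hstack([z(s,350,140),z(s,150,175)])]))
E
```

```text
(no output)
```

View pics/crop.png

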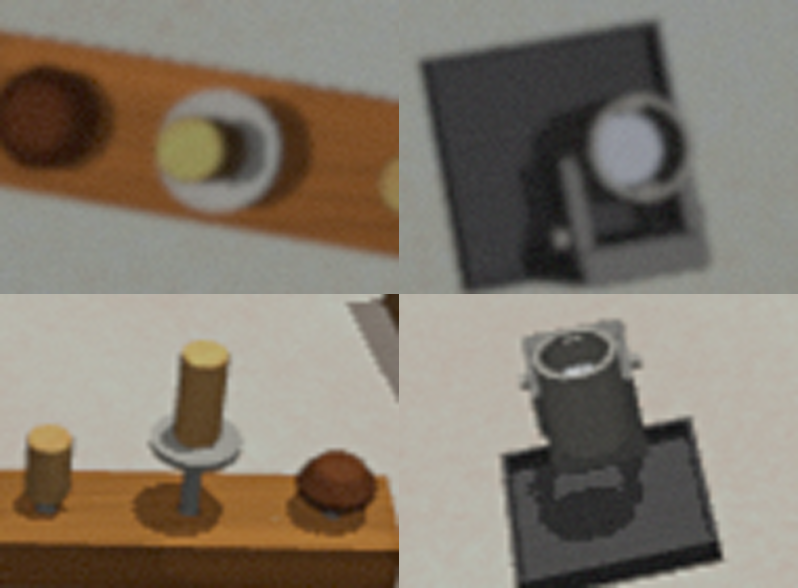

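The collared rod's handle top is at top (210.5,240.7) and scene (398.8,154.3). The right stand has the white plug, with its rim at top (487,225) and scene (192,189). Next I cast rays onto the known heights and cross-check the two views.

```bash
cat > h.py <<'E'
import numpy as np,pickle
def ray(d,u,v):
    f=200/np.tan(np.radians(d["fovy"]/2)); 
    return d["origin"],d["rotation"]@np.array([(u-d["cx"])/f,-(v-d["cy"])/f,-1])
def onz(d,uv,z):
    o,r=ray(d,*uv); return o+r*(z-o[2])/r[2]
def tri(p,q):
    A=np.zeros((3,3));b=np.zeros(3)
    for o,r in(p,q):
        r=r/np.linalg.norm(r);M=np.eye(3)-np.outer(r,r);A+=M;b+=M@o
    return np.linalg.solve(A,b)
E
python3 - <<'E'
from h import *
np.set_printoptions(precision=1,suppress=True)
T=pickle.load(open("pics/top.pkl","rb"));S=pickle.load(open("pics/scene.pkl","rb"))
for n,a,b,z in[("handle top",(210.5,240.7),(398.8,154.3),160),("collar",(217.1,241),(396.7,175),96),("rim",(487.1,225),(191.9,188.8),130)]:
    print(n,onz(T,a,z),onz(S,b,z),tri(ray(T,*a),ray(S,*b)))
c=lambda x,y:(430+(x-399)/4.2,190+y/4.2)
print([onz(T,c(*p),18)[:2] for p in[(421,62),(657,22),(468,288)]])
r=lambda x,y:(165+x/4.2,205+y/4.2)
print([onz(T,r(*p),40)[:2] for p in[(0,35),(399,98)]])
E
```

```text
handle top [468.8 225.9 160. ] [474.7 225.9 160. ] [468.9 227.2 155.8]
collar [468.5 226.4  96. ] [475.8 226.   96. ] [468.5 227.8  90.3]
rim [ 506.3 -286.6  130. ] [ 509.7 -288.   130. ] [ 506.4 -288.2  127.2]
[array([ 551.9, -215.7]), array([ 574.1, -335.6]), array([ 439.2, -238.7])]
[array([523.3, 345.4]), array([495.7, 150.4])]
```

Both views agree in y. The top view is consistent with the tray centre, so I use the blocked stand at about (506.5,-287) and the rod at about (469,226). Now I move over.

The rows are not in the units I measure in: shifts go in shares of 62.5 mm and turns go in shares of pi rad. I convert before sending: 57 mm is 0.912, -53 mm is -0.848.

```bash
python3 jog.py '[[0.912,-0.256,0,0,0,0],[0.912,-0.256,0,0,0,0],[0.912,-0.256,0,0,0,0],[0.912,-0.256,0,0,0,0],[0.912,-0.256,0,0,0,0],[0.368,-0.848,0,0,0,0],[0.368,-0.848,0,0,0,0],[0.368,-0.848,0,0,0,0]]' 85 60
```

```text
refused: ROWS must be a list of objects, one for each row. Nothing was moved.
```

The error is about the shape of the input: a list of objects, one for each row. Fixing that and sending the same move.

```bash
python3 jog.py '[{"xyz": [0.912,-0.256,0]},{"xyz": [0.912,-0.256,0]},{"xyz": [0.912,-0.256,0]},{"xyz": [0.912,-0.256,0]},{"xyz": [0.912,-0.256,0]},{"xyz": [0.368,-0.848,0]},{"xyz": [0.368,-0.848,0]},{"xyz": [0.368,-0.848,0]}]' 85 60; python3 jog.py '[{"xyz": [0.368,-0.848,0]},{"xyz": [0.368,-0.848,0]},{"xyz": [0.368,-0.848,0]},{"xyz": [0.368,-0.848,0]},{"xyz": [0.368,-0.848,0]},{}]'
python3 jog.py '[{"xyz": [0.272,-0.576,0]},{"xyz": [0.272,-0.576,0]},{"xyz": [0.272,-0.576,0]},{}]'; python3 - <<'E'
from cell import arm
from h import *
import cv2
p=arm.state();print(p["tcp_pos"],p["tool_rot"].T@(np.array([469,226.3,113])-p["tcp_pos"]))
d=arm.get_image("scene")["image"][...,::-1][60:210,320:480]
e=arm.get_image("top")["image"][...,::-1][165:315,130:290]
cv2.imwrite("pics/a.png",cv2.resize(np.hstack([d,e]),None,fx=2.5,fy=2.5))
E
```

```text
t: 2.35
tcp_pos: [469.8, 224.5, 205.6]
tool_rot: [[0.892, 0.453, -0.001], [0.453, -0.892, 0.001], [-0.0, -0.001, -1.0]]
contact_force: [-0.6, 0.3, -0.2]
grip_width: 85.1
finger_force: 0.0
[469.76319078 224.45398221 205.59307611] [ 0.17729177 -1.90839699 92.59478697]
```

View pics/a.png

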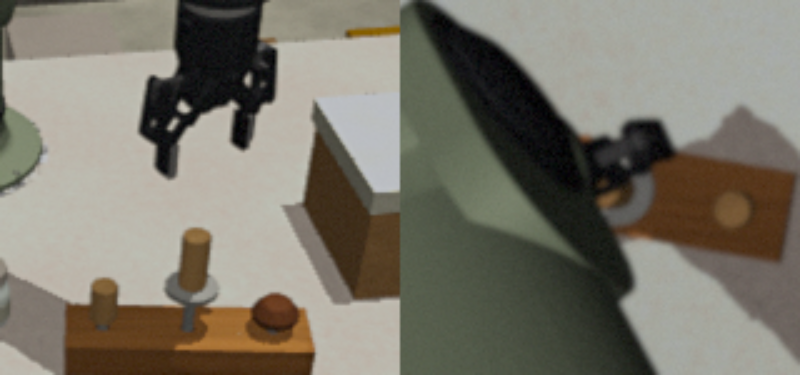

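The left half shows the fingertips' midpoint at scene about (402,124) above the handle, and the top view is blocked by the arm. I use the fingers to check the scene camera's bias.

Scaled: 23 mm is 0.368, -2 mm is -0.032.

```bash
python3 - <<'E'
from h import *
S=pickle.load(open("pics/scene.pkl","rb"))
for z in(214,219):print(onz(S,(402,124.4),z))
E
python3 jog.py '[{"xyz": [0,-0.032,0.368]},{"xyz": [0,0,0.368]},{}]' 85 60
```

```text
[422.73392329 241.57178655 214.        ]
[430.71442151 239.13618558 219.        ]
t: 2.82
tcp_pos: [468.9, 222.4, 158.9]
tool_rot: [[0.894, 0.449, -0.002], [0.449, -0.894, -0.002], [-0.003, 0.0, -1.0]]
contact_force: [-0.5, -0.5, 0.8]
grip_width: 84.8
finger_force: 0.0
```

```bash
python3 - <<'E'
from cell import arm
from h import *
import cv2
def proj(d,p):
    f=200/np.tan(np.radians(d["fovy"]/2));c=d["rotation"].T@(np.array(p)-d["origin"]);return d["cx"]-f*c[0]/c[2],d["cy"]+f*c[1]/c[2]
D=arm.get_image("scene");p=arm.state();o=p["tcp_pos"];R=p["tool_rot"];print(o)
im=D["image"][...,::-1].copy()
im=cv2.resize(im[60:210,320:480],None,fx=4,fy=4)
for s in(-42.5,42.5):
  for k in(0,-13):
    u=proj(D,o+R@[0,s,k]);print(u);cv2.circle(im,(int((u[0]-320)*4),int((u[1]-60)*4)),3,(0,0,255),-1)
u=proj(D,[469,226.3,160]);cv2.circle(im,(int((u[0]-320)*4),int((u[1]-60)*4)),3,(0,255,0),-1)
cv2.imwrite("pics/b.png",im)
E
```

```text
[469.43069661 222.94087821 159.93080865]
(np.float64(410.06874298690616), np.float64(147.8725417907552))
(np.float64(410.61287836976067), np.float64(143.58633169805677))
(np.float64(383.8738707213892), np.float64(158.7154282157273))
(np.float64(384.253991012342), np.float64(154.3813022405256))
```

View pics/b.png

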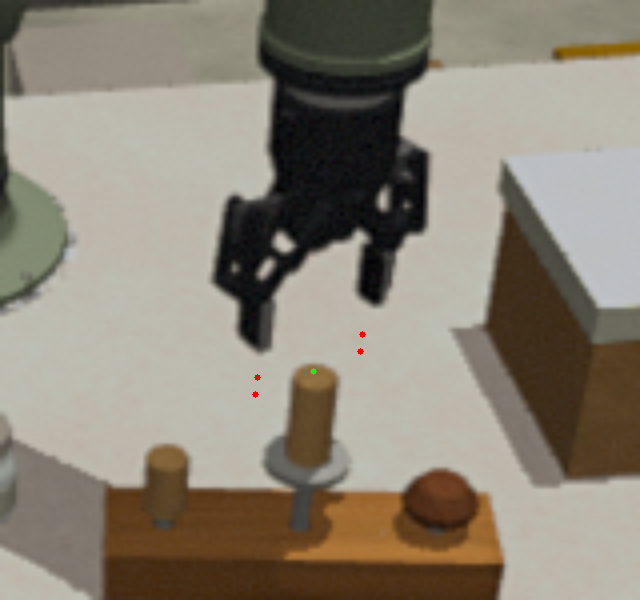

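In the scene view the tips at crop (262,348) and (377,303) sit about 30 crop px (7 px) above the projection. I need a second view to tell whether that comes from height or x.

```bash
python3 - <<'E'
from cell import arm
from h import *
import cv2
def proj(d,p):
    f=200/np.tan(np.radians(d["fovy"]/2));c=d["rotation"].T@(np.array(p)-d["origin"]);return d["cx"]-f*c[0]/c[2],d["cy"]+f*c[1]/c[2]
D=arm.get_image("top");p=arm.state();o=p["tcp_pos"];R=p["tool_rot"];print(o)
im=D["image"][...,::-1].copy()
im=np.clip(cv2.resize(im[170:300,150:300],None,fx=4,fy=4)*1.8,0,255).astype(np.uint8)
for s,k in((42.5,-13),(57,-13),(57,-60)):
    u=proj(D,o+R@[0,s,k]);print(u);cv2.circle(im,(int((u[0]-150)*4),int((u[1]-170)*4)),3,(0,0,255),-1)
u=proj(D,[469,226.3,160]);cv2.circle(im,(int((u[0]-150)*4),int((u[1]-170)*4)),3,(0,255,0),-1)
cv2.imwrite("pics/c.png",im)
S=pickle.load(open("pics/scene.pkl","rb"))
for s in(-42.5,42.5): print("start",proj(S,np.array([281.1,-557.8,205.4])+np.array([[.893,.45,0],[.45,-.893,0],[0,0,-1]])@[0,s,-13]))
E
```

```text
[469.74304763 223.42385139 160.52341887]
(np.float64(232.13385948903246), np.float64(229.765174794899))
(np.float64(239.53410749868698), np.float64(226.22335170683095))
(np.float64(235.4058862635049), np.float64(225.32754383421184))
start (np.float64(105.36453992741707), np.float64(111.79124044414793))
start (np.float64(71.95659910600637), np.float64(121.24682723685574))
```

View pics/c.png

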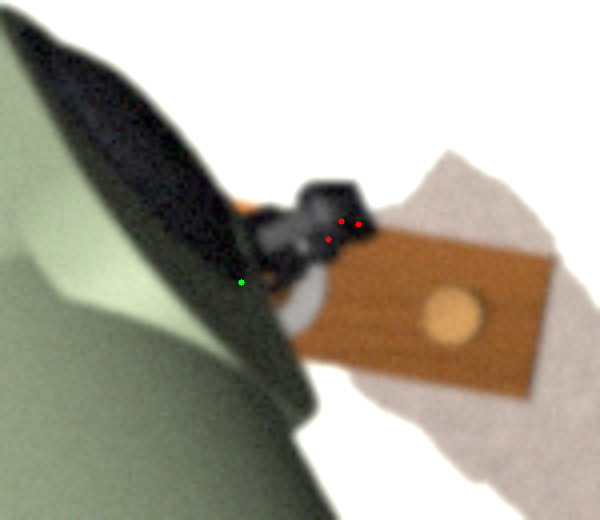

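The top view mostly hides the gripper, with one knuckle at crop (337,208). The mismatch looks like height: the fingertips appear about 20 mm higher than stated. I'll go down carefully and look directly at the handle between the fingers.

Scaled: 24 mm is 0.384, 23 mm is 0.368.

```bash
python3 jog.py '[{"xyz": [0,0,0.384]},{"xyz": [0,0,0.368]},{}]'; python3 - <<'E'
from cell import arm
import cv2
D=arm.get_image("scene");print(arm.state()["tcp_pos"])
cv2.imwrite("pics/d.png",cv2.resize(D["image"][100:210,340:460,::-1],None,fx=5,fy=5,interpolation=cv2.INTER_CUBIC))
E
```

```text
t: 3.3
tcp_pos: [469.1, 223.7, 112.8]
tool_rot: [[0.893, 0.45, -0.001], [0.45, -0.893, -0.001], [-0.001, 0.0, -1.0]]
contact_force: [0.1, -0.3, 1.2]
grip_width: 84.9
finger_force: 0.0
[469.60204626 224.02469706 113.64009302]
```

View pics/d.png

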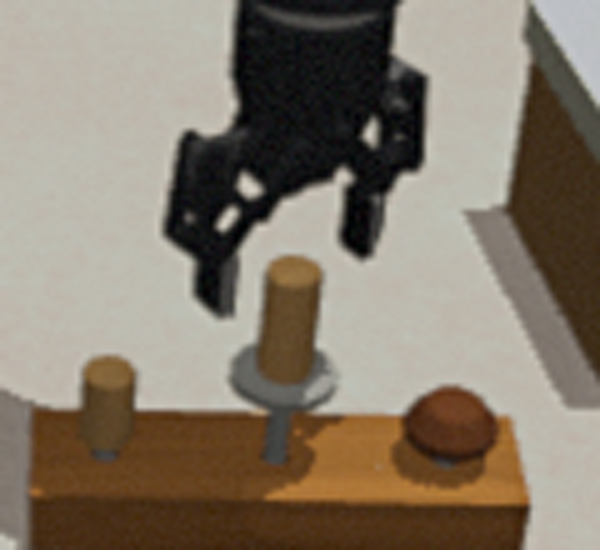

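The gripper and rod axes line up in the picture (rod top (294,270), tips (220,315) and (365,252)), but the open tips sit about 25 mm higher than stated. I go 10 mm lower, which still clears the collar, narrow the fingers without touching, and look.

Scaled: 10 mm is 0.16.

```bash
python3 jog.py '[{"xyz": [0,0,0.16]},{},{},{}]' 46 30; python3 - <<'E'
from cell import arm
import cv2
D=arm.get_image("scene");p=arm.state();print(p["tcp_pos"],p["grip_width"],p["finger_force"])
cv2.imwrite("pics/e.png",cv2.resize(D["image"][100:210,340:460,::-1],None,fx=5,fy=5,interpolation=cv2.INTER_CUBIC))
E
```

```text
t: 3.85
tcp_pos: [469.4, 224.3, 103.2]
tool_rot: [[0.893, 0.45, 0.0], [0.45, -0.893, 0.0], [0.0, -0.0, -1.0]]
contact_force: [-0.4, 0.2, -1.2]
grip_width: 46.2
finger_force: 0.0
[469.4403358  224.22781742 103.1330937 ] 45.645420363893614 0.0
```

View pics/e.png

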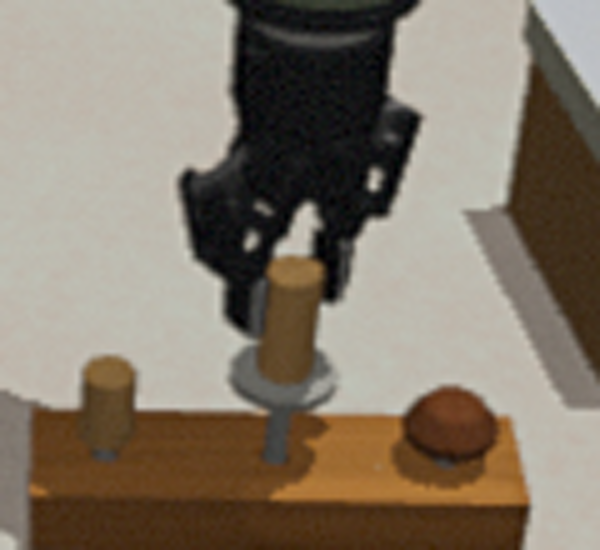

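The tips' midpoint (290,318) is in line with the handle axis, but depth is still ambiguous. A light closing will show it: a width of about 30 mm means the handle is centred between the pads.

```bash
python3 jog.py '[{},{},{}]' 26 20; python3 - <<'E'
from cell import arm
import cv2,numpy as np
D=arm.get_image("scene");T=arm.get_image("top");p=arm.state();print(p["tcp_pos"],p["grip_width"],p["finger_force"],p["contact_force"])
a=cv2.resize(D["image"][110:200,360:440,::-1],None,fx=5,fy=5,interpolation=cv2.INTER_CUBIC)
b=cv2.resize(T["image"][195:285,185:255,::-1],None,fx=5,fy=5,interpolation=cv2.INTER_CUBIC)
cv2.imwrite("pics/f.png",np.clip(np.hstack([a,b])*1.5,0,255).astype(np.uint8))
E
```

```text
t: 4.28
tcp_pos: [469.4, 224.4, 103.1]
tool_rot: [[0.893, 0.45, 0.0], [0.45, -0.893, 0.0], [0.0, -0.0, -1.0]]
contact_force: [-0.5, 0.2, 4.6]
grip_width: 29.5
finger_force: 20.7
[469.41746356 224.3762177  103.06471965] 29.254412933628792 20.79749196767807 [-1.28678754  0.48076635  4.55268644]
```

View pics/f.png

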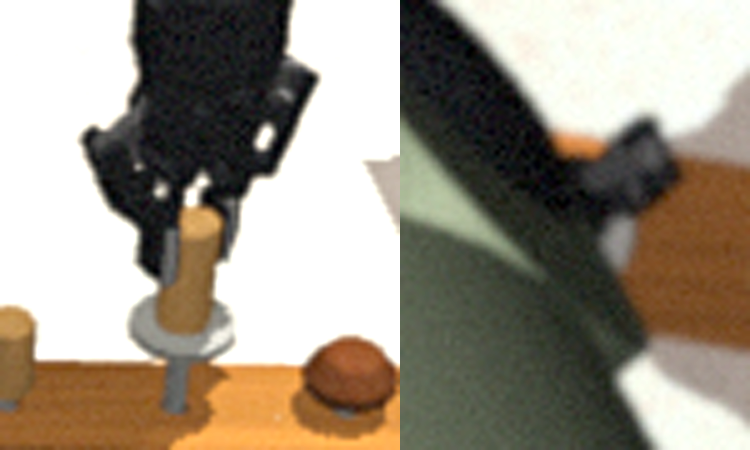

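The width is 29.4 mm at 20 N, so the pads are on the handle. In the left picture the handle (200,270) stands in front of the pads, so the grip is near the pads' edge and the rod is farther ahead in tool x. I'll open, shift 7 mm ahead and 3 mm up, and regrip firmly.

```bash
python3 jog.py '[{},{},{"xyz": [0.112,0,-0.048]},{}]' 48 60; python3 jog.py '[{},{},{},{}]' 20 60; python3 jog.py '[{"xyz": [0,0,-0.4]},{"xyz": [0,0,-0.4]},{"xyz": [0,0,-0.4]},{"xyz": [0,0,-0.4]},{}]'
```

```text
t: 4.88
tcp_pos: [476.2, 227.7, 106.1]
tool_rot: [[0.893, 0.45, 0.001], [0.45, -0.893, 0.0], [0.001, -0.0, -1.0]]
contact_force: [0.9, -0.5, -0.1]
grip_width: 47.8
finger_force: 0.0
t: 5.38
tcp_pos: [475.7, 227.4, 106.1]
tool_rot: [[0.893, 0.45, 0.0], [0.45, -0.893, 0.0], [0.0, 0.0, -1.0]]
contact_force: [0.1, -0.3, 4.6]
grip_width: 28.2
finger_force: 58.9
t: 6.0
tcp_pos: [476.1, 227.5, 207.0]
tool_rot: [[0.893, 0.45, 0.002], [0.45, -0.893, 0.001], [0.002, 0.0, -1.0]]
contact_force: [0.0, -0.7, -3.8]
grip_width: 28.7
finger_force: 59.4
```

Lifted: the weight shows in the force reading. Now I carry it to above the blocked stand using the camera-relative displacement.

```bash
python3 jog.py '[{"xyz": [0,0,-0.48]},{"xyz": [0,0,-0.48]},{"xyz": [-0.32,0.752,0]},{"xyz": [-0.32,0.752,0]},{"xyz": [-0.32,0.752,0]},{"xyz": [-0.32,0.752,0]},{"xyz": [-0.32,0.752,0]},{"xyz": [-0.32,0.752,0]}]'; python3 jog.py '[{"xyz": [-0.32,0.752,0]},{"xyz": [-0.32,0.752,0]},{"xyz": [-0.32,0.752,0]},{"xyz": [-0.32,0.832,0]},{},{}]'
python3 - <<'E'
from cell import arm
import numpy as np
p=arm.state();print(p["tool_rot"].T@(np.array([476.1+36.5,227.5-513.5,250])-p["tcp_pos"]))
E
```

```text
t: 7.0
tcp_pos: [494.7, -80.2, 264.7]
tool_rot: [[0.893, 0.45, -0.001], [0.45, -0.893, -0.0], [-0.001, -0.001, -1.0]]
contact_force: [1.3, 0.2, -1.7]
grip_width: 28.3
finger_force: 59.6
t: 7.75
tcp_pos: [510.3, -286.4, 264.6]
tool_rot: [[0.893, 0.45, -0.002], [0.45, -0.893, 0.001], [-0.001, -0.002, -1.0]]
contact_force: [0.3, 0.7, -1.6]
grip_width: 28.1
finger_force: 60.0
[ 2.23880383  0.73082644 14.54880184]
```

Scaled: 14 mm is 0.224, 2 mm is 0.032.

```bash
python3 jog.py '[{"xyz": [0.032,0,0.224]},{"xyz": [0,0,0.224]},{},{}]'; python3 - <<'E'
from cell import arm
import cv2,numpy as np,pickle
D=arm.get_image("scene");T=arm.get_image("top");p=arm.state();print(p["tcp_pos"])
pickle.dump((D,T),open("pics/over.pkl","wb"))
a=cv2.resize(D["image"][125:245,150:245,::-1],None,fx=5,fy=5,interpolation=cv2.INTER_CUBIC)
b=cv2.resize(T["image"][180:270,430:490,::-1],None,fx=5,fy=5,interpolation=cv2.INTER_CUBIC)
b=cv2.copyMakeBorder(b,0,150,0,0,cv2.BORDER_CONSTANT)
cv2.imwrite("pics/g.png",np.clip(np.hstack([a,b])*1.4,0,255).astype(np.uint8))
E
```

```text
t: 8.25
tcp_pos: [512.6, -285.8, 238.0]
tool_rot: [[0.893, 0.45, 0.0], [0.45, -0.893, 0.0], [0.0, 0.0, -1.0]]
contact_force: [0.9, 0.0, -2.1]
grip_width: 28.3
finger_force: 60.0
[ 512.70284585 -285.98720439  238.28625763]
```

View pics/g.png

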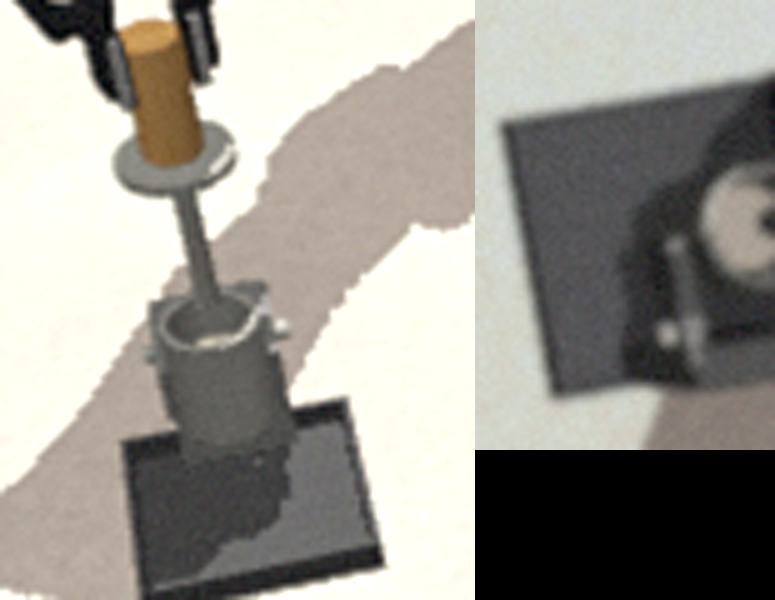

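The scene view shows the rod upright over the right tube: collar (175,156), tip (206,304), rim centre (213,319) in crop pixels. In the top view the collar is hidden and the tube is at (487,225). I compute the relative offset from the scene view.

```bash
python3 - <<'E'
from h import *
np.set_printoptions(precision=1,suppress=True)
D,T=pickle.load(open("pics/over.pkl","rb"))
c=lambda x,y:(150+x/5,125+y/5)
print("collar",onz(D,c(175,155),228.2),"tip",onz(D,c(206,304),142.2),"rim",onz(D,c(213,319),130),"handletop",onz(D,c(148,38),292.2))
# shank / collar column in top view, coarse grey print around the tube
g=T["image"].mean(2)[205:245:2,470:530:3].astype(int);print(g)
E
```

```text
collar [ 513.  -286.   228.2] tip [ 513.6 -287.2  142.2] rim [ 509.9 -286.3  130. ] handletop [ 515.4 -285.7  292.2]
[[ 57  60  58  41  31  34  31  27  76  93  92  90  89 100 119 142 149 148
  144  79]
 [ 60  59  51  28  36  35  32  13  68  84  76  81  79  79  84 102 131 131
   86  33]
 [ 58  60  44  38  37  29  37  17  54  83  73  77  74  77  75  81  86  55
   21   5]
 [ 59  59  43  38  38  33  42  25  81  83  76  78  76  76  74  62  45  12
    4   0]
 [ 60  56  36  41  65  67  67  52 110  83  74  73  62  54  40  27  10   1
    3  12]
 [ 54  44  34  76  89  73  57  66 116  77  72  48  29  30  22   7   6  16
    0   8]
 [ 37  28  55 109  96  90  61  89 117  77  63  35  26  12   4  11   5   9
    2   1]
 [ 39  36  77 118 114 112 100 101 116  73  50  29  22   7   3   8   0   1
    5   7]
 [ 34  28 104 116 114 109  84 100 103  69  28   8  17  12  13  11  12   9
   10  15]
 [ 34  37 105 115 115 110  49  86  94  60  14   1  48  28  13  15  16   9
    5   1]
 [ 33  36  97 113 116 109  48  61  80  45  19  19  57  46  16  33  32  23
   17   7]
 [ 62  35  76 111 115 115  92  67  75  41  27  31  35  58  50  61  44  38
   20   6]
 [ 83  36  57 107 117 114 116  77  74  52  28  42  51  64  75  67  46  39
   19   7]
 [ 59  42  38  90 117 115 103  51  61  68  30  66  80  77  76  62  53  28
    1  13]
 [ 52  44  31  65  98  96  77  51  54  72  43  72  89  81  68  64  74  68
   46  55]
 [ 50  50  31  40  63  62  71  64  51  56  58  60  85  66  57  72  83  88
   82  85]
 [ 51  52  33  30  36  50  59  49  32  46  52  45  55  34  45  82  88  92
   92  92]
 [ 44  55  34  34  34  34  32  32  22  40  57  33  34  36  68  92  86  93
   92  88]
 [ 47  58  37  35  38  38  31  28  19  41  56  53  35  55  86  92  89  97
   95  92]
 [ 45  75  48  34  34  39  32  34  23  28  60  75  72  85  90  92  91  94
   96  95]]
```

The rod is about 3.5 mm too far in +x, with y fine and tilt small. I correct that and insert.

Scaled: 8 mm is 0.128, 6 mm is 0.096.

```bash
python3 jog.py '[{"xyz": [-0.048,-0.016,0]},{"xyz": [0,0,0.128]},{"xyz": [0,0,0.128]},{"xyz": [0,0,0.096]},{"xyz": [0,0,0.064]},{}]'
```

```text
t: 9.1
tcp_pos: [509.3, -286.3, 211.6]
tool_rot: [[0.893, 0.45, -0.0], [0.45, -0.893, 0.0], [-0.0, -0.0, -1.0]]
contact_force: [-0.4, -0.1, -1.8]
grip_width: 28.7
finger_force: 60.0
```

Tip at about 116, entered without contact. Now I push.

Scaled: 5 mm is 0.08.

```bash
python3 jog.py '[{"xyz": [0,0,0.08]},{"xyz": [0,0,0.08]},{"xyz": [0,0,0.08]},{"xyz": [0,0,0.08]},{"xyz": [0,0,0.08]}]'; python3 jog.py '[{"xyz": [0,0,0.08]},{"xyz": [0,0,0.08]},{"xyz": [0,0,0.08]},{"xyz": [0,0,0.08]}]'
```

```text
t: 9.72
tcp_pos: [509.8, -286.6, 187.1]
tool_rot: [[0.893, 0.45, 0.001], [0.45, -0.893, -0.001], [0.001, 0.001, -1.0]]
contact_force: [-0.3, -0.0, 6.1]
grip_width: 28.3
finger_force: 60.8
t: 10.22
tcp_pos: [509.6, -286.6, 166.9]
tool_rot: [[0.893, 0.45, 0.001], [0.45, -0.893, -0.0], [0.0, 0.001, -1.0]]
contact_force: [0.7, 0.9, -2.8]
grip_width: 28.1
finger_force: 60.3
```

Scaled: 5 mm is 0.08, 4 mm is 0.064.

```bash
python3 jog.py '[{"xyz": [0,0,0.08]},{"xyz": [0,0,0.08]},{"xyz": [0,0,0.064]},{}]'; python3 jog.py '[{"xyz": [0,0,0.048]},{"xyz": [0,0,0.032]},{}]'
```

```text
t: 10.72
tcp_pos: [509.2, -286.3, 152.5]
tool_rot: [[0.893, 0.45, -0.001], [0.45, -0.893, 0.0], [-0.0, -0.0, -1.0]]
contact_force: [-0.4, -0.9, -2.8]
grip_width: 28.4
finger_force: 60.3
t: 11.1
tcp_pos: [509.3, -286.4, 147.8]
tool_rot: [[0.893, 0.45, -0.0], [0.45, -0.893, 0.0], [-0.0, -0.0, -1.0]]
contact_force: [0.5, -0.1, -2.4]
grip_width: 28.1
finger_force: 60.3
```

Scaled: 1 mm is 0.016.

```bash
python3 jog.py '[{"xyz": [0,0,0.016]},{"xyz": [0,0,0.016]},{}]'; python3 jog.py '[{"xyz": [0,0,0.016]},{}]'
```

```text
t: 11.48
tcp_pos: [509.5, -286.4, 146.3]
tool_rot: [[0.893, 0.45, 0.0], [0.45, -0.893, -0.0], [0.0, 0.0, -1.0]]
contact_force: [-1.0, 0.4, 4.4]
grip_width: 28.4
finger_force: 61.0
t: 11.72
tcp_pos: [509.6, -286.4, 146.1]
tool_rot: [[0.893, 0.45, 0.001], [0.45, -0.893, -0.0], [0.001, 0.001, -1.0]]
contact_force: [-5.9, 4.2, 18.6]
grip_width: 28.1
finger_force: 62.7
```

The collar is seated. I relieve the press, release, and retreat straight up.

Scaled: -1 mm is -0.016.

```bash
python3 jog.py '[{"xyz": [0,0,-0.016]},{}]' - 20; python3 jog.py '[{},{},{},{}]' 85; python3 jog.py '[{"xyz": [0,0,-0.32]},{"xyz": [0,0,-0.48]},{"xyz": [0,0,-0.64]},{"xyz": [0,0,-0.64]},{"xyz": [-0.64,0,0]},{"xyz": [-0.64,0.64,0]},{"xyz": [-0.64,0.64,0]},{}]'
python3 - <<'E'
from cell import arm
from h import *
import cv2
np.set_printoptions(precision=1,suppress=True)
for n in("scene","top"):
    d=arm.get_image(n);im=d["image"];cv2.imwrite(f"pics/end_{n}.png",im[...,::-1])
    x0,y0,x1,y1=(165,125,240,250)if n=="scene" else(430,185,515,270)
    h=cv2.cvtColor(im[y0:y1,x0:x1],cv2.COLOR_RGB2HSV)
    for nm,m in(("wood",cv2.inRange(h,(8,110,70),(30,255,255))),):
        k,_,st,ce=cv2.connectedComponentsWithStats(m)
        for i in range(1,k):
            if st[i,4]>20:
                print(n,nm,st[i,:4]+[x0,y0,0,0],st[i,4],ce[i]+[x0,y0],onz(d,ce[i]+[x0,y0],168 if n=="scene" else 185))
    if n=="top": t=im.mean(2).astype(int); print(t[205:245:2,440:505:3])
    else: print(im.mean(2).astype(int)[196:246:2,172:230:3])
E
```

```text
t: 11.98
tcp_pos: [509.6, -286.4, 146.2]
tool_rot: [[0.893, 0.45, 0.0], [0.45, -0.893, -0.0], [0.0, 0.0, -1.0]]
contact_force: [-2.1, 1.8, 6.7]
grip_width: 28.5
finger_force: 60.8
t: 12.48
tcp_pos: [509.3, -286.4, 145.8]
tool_rot: [[0.893, 0.45, -0.0], [0.45, -0.893, 0.0], [-0.0, -0.0, -1.0]]
contact_force: [-0.3, -0.0, 0.2]
grip_width: 85.2
finger_force: 0.0
t: 13.48
tcp_pos: [435.6, -415.9, 275.6]
tool_rot: [[0.896, 0.445, -0.001], [0.445, -0.896, -0.001], [-0.002, 0.001, -1.0]]
contact_force: [0.4, -0.1, -0.1]
grip_width: 85.0
finger_force: 0.0
scene wood [181 162  16  27] 282 [188.9 175.1] [ 505.1 -288.8  168. ]
[[176 178 160  83  60  64  64  63  68  55  47  71 181 179 178 178 177 178
  179 178]
 [178 177 181 118  57  58  64  68  67  60  51  53 181 179 177 178 179 178
  177 179]
 [177 177 180 136  56  65  62  64  64  61  49  50 179 177 176 182 178 177
  180 179]
 [178 177 176 154  52  61  66  66  63  68  56  51 172 177 179 181 177 179
  179 180]
 [177 179 177 183  50  62  67  65  61  64  60  53 176 177 176 130 171 177
  179 177]
 [178 183 180 183  48  61  61  65  60  61  60  54  
[... 2877 characters left out ...]
7  67 120 125  95  39  38  37
   74 119 125 121]
 [ 72  56  55  60  56  58  45  30  30  29  78  52 117 124 117  61  34  36
   46 100 118 118]
 [ 91  54  60  63  58  56  49  34  38  29  82  54 101 124 128 107  80  64
   71  94 112 125]
 [104  53  58  58  56  60  50  36  38  26  79  66  69 119 126 125 121 118
  119 123 124 141]
 [115  49  57  57  60  56  55  36  38  28  73  91  78  95 123 124 126 124
  127 120 110 139]
 [130  47  59  58  59  59  62  36  35  29  69  98  93  58  97 115 122 118
  107  87  98 132]
 [131  47  60  62  57  62  59  37  34  27  61  95  63  44  58  69  79  71
   45  56  98 132]
 [138  51  62  60  58  56  58  34  30  43  53  97  63  57  56  46  33  38
   25  43  93 127]]
```

The plug shows bright in the tray at scene (197,216), the rod stands upright with its handle at about (506,-286), and the arm is clear.

```bash
python3 -c "
from cell import arm
print(arm.finish_job())"
```

```text
the job is handed in; nothing more can be done
None
```

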